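Collar and snap cap on a drinking flask

ROBOT

A 6-joint arm with a two-finger parallel gripper is mounted at the origin on the work surface. World frame = base frame: x ahead of the robot, y to its left, z up, the work surface at z = 0. Lengths are in m, angles in rad, forces in N, time in s.
With the tool pointing down it reaches from about 0.375 to 0.975 m from the base axis. Payload 3.8 kg.
Tool frame: the origin (TCP) lies midway between the tips of the shut fingers; the grasp point (between the pads) lies 19 mm behind it (manip.grip_depth is the distance from the TCP to the grasp point, in m); z points along the fingers, y is the direction in which the jaws open and shut (so a half turn about z gives the same grasp; the last joint's range is limited). The gripper opens to 88 mm and grips with 3 to 60 N. Pads are 18 mm wide; open, the fingers measure 123 mm over their backs; the gripper's body (75 mm by 187 mm) begins 45 mm behind the grasp point.
Start: joints at [-1.233, 0.264, 1.604, -0, 1.274, -0.037], TCP at [0.247, -0.628, 0.239] pointing down, gripper open.
Joint ranges: [-2.63, 2.63], [-0.94, 2.18], [0.31, 2.57], [-1.31, 4.45], [0, 2.66], [-2.55, 2.55]. Speed limits (rad/s): [2.57, 2.57, 3.14, 3.14, 3.14, 3.14].

INTERFACE

Orientations are given as a unit quaternion [w, x, y, z].
In Python, from plant import manip gives the robot as it stands. The module is installed in compiled form; this text tells all that it offers.
- The arm moves only by the tool step_arm, never from a script. Its argument "steps" is a list that holds one entry, the list of rows, each a list of 4 numbers: the shift along the world's x, y, z scaled (see below), then the turn about the world's z scaled (see below). A call has exactly 8 rows; each row is the pose to reach, as a shift and turn from the pose commanded when the call began, turning the shorter way round; what a row does not reach only later rows make up. The controller multiplies each number of a shift by 150 mm and each number of a turn by 180 degrees. A row lasts 1/8 s, in which the tool goes at most 62.5 mm and 10.7 degrees, less where a joint would pass 70% of its speed; a pose out of reach is approached as far as the arm can. A call with a number of a shift or a turn outside -1 to 1 is refused whole. A call with a gripper value outside its range is refused whole. "gripper" is the opening, from 0 (shut) to 1 (fully open), set as the call begins (left out, the last holds). The fingers move at their own pace and stop on an object; "grip_force" is the grip in N (left out, the last holds). Time passes only in rows, so rows that repeat a pose let the fingers close, or fill a call up. It gives the time, the measured TCP pose, the force and the opening at its end, in the units of the state.
- manip.read_state(): the state, without advancing time (a new reading comes with each control period).
- manip.get_image(name): name is "side" or "top"; returns a dict with "color" (480x640x3 uint8, red, green, blue), "range_z" (480x640 float32, m along the optical axis (not along the pixel's ray), 0 where there is no reading), "K" (3x3 intrinsics, pixels), "rvec" (rotation vector, rad) and "tvec" (3), from world to camera coordinates, as OpenCV has them. Camera axes: x right, y down, z forward; pixel columns grow to the right and rows downward; lengths in m; the calibration is good to about 2 mm. A picture is of the moment at which its call begins.
- manip.hand_in(): hands the job in, once; it reports no verdict.
The state is a dict: "clock": time; "joint_pos": joint angles; "dq": joint speeds; "joint_torque": joint torques, N m; "eef_pos": TCP position; "ee_rot": TCP orientation; "force": force on the tool from outside, world axes, zero at the start; "moment": the same for the moment, N m; "opening": opening from 0.0 (shut) to 1.0 (fully open).
Only numpy, scipy, OpenCV 4.12 (cv2) and the standard library are available. Lean on these libraries where they do the work, as an engineer would, in place of code of your own. Each camera call takes 0.05 s, during which the arm holds its last target.

TASK

Get the drinking flask ready for a resident: slip the two-eared carrying collar over the flask's neck, the same way up as it lies, until it lies flat on the shoulder, then put the snap cap on the neck, press it straight down until it clicks past the spring balls, and keep pressing until it is fully home. Finish while still holding the cap and pressing it firmly down on the flask: do not let go. Leave the bowl, the mug and the plate where they stand.

Things in the scene. Friction and masses are not known exactly. Their poses are not given: they have to be found in the camera images.
- flask: steel drinking flask, upright, fixed to the table by a black suction foot 104 mm across; body 78 mm across. Origin: centre of its underside on the table, z up. Flat shoulder, 60 mm across, at 125 mm; above it a neck 32 mm across, its last 7 mm tapering to 24 mm at the rim (158 mm). Four spring balls 7 mm below the rim stand out to 40 mm across and yield inwards up to 4 mm
- flask_rim (a point): centre of the flask's rim, 158 mm above the table, on the neck's axis; axes as the flask's. A cap set on the neck first rests on the balls, underside 6 mm below the rim; 9 to 14 N of push takes its bead past them (click: the force drops, the balls even draw it down to about 16 mm below). Pushed on, it stops hard with its ceiling on the rim, underside 18 mm below: fully home
- flask_shoulder (a point): point on the neck's axis at the height of the flat shoulder, 125 mm above the table; axes as the flask's
- cap: loose grey plastic snap cap, 50 g, open side down. Origin: centre of its underside, z up. Skirt 48 mm across, 0 to 21 mm; above it a round knob 30 mm across, 21 to 41 mm (grip it here; the skirt's top is a ledge the fingertips can push on). Inside: bore 41 mm, ceiling 18 mm above the underside, and a rounded bead at 2 to 6 mm that narrows the bore to about 36 mm
- collar: loose grey plastic carrying collar, 30 g, lying flat: ring 54 mm outside, 43 mm inside, 12 mm tall, with two strap ears reaching out along its own +x and -x to 41 mm from the axis (7 mm thick, near its underside). Grip it across the ring along its y. Origin: centre of its underside, z up
- bowl: small steel bowl, 120 mm across, 50 mm tall, bystander; origin: centre of its underside
- mug: white mug, 76 mm across, 85 mm tall, handle towards its +y, bystander; origin: centre of its underside
- plate: white plate, 150 mm across, 18 mm tall, bystander; origin: centre of its underside
Mind the look-alikes: they are no part of the job. Several things have the shape of the cap; the one meant has the colours described above.

How it is judged:
On the way, in this order (a step that is already met when the one before it is completed fails the run):
1. the collar lies on the flask's shoulder, round the neck (z of collar in the frame of flask_shoulder between -0.003 and 0.004 m and horizontal distance between collar and flask_shoulder below 0.008 m and angle between collar's own z axis and vertical below 0.12 rad), for 0.2 s.
2. the cap has clicked past the balls (z of cap in the frame of flask_rim between -0.021 and -0.0152 m and horizontal distance between cap and flask_rim below 0.004 m and angle between cap's own z axis and vertical below 0.1 rad), for 0.2 s.
At the end, for the whole second after the job is handed in: Collar flat round the neck on the shoulder (within 4 mm of it, 8 mm off-centre); cap fully home (underside 16.5 mm or more below the rim, within 4 mm of the axis, upright within 0.1 rad), still, the fingers on it and it pressed on the flask with over 4 N through the last second (all of step 1 and z of cap in the frame of flask_rim between -0.021 and -0.0165 m and horizontal distance between cap and flask_rim below 0.004 m and angle between cap's own z axis and vertical below 0.1 rad and contact force between cap and flask above 4 N and contact force between the fingers and cap above 3 N and linear speed of cap below 0.02 m/s); the arm keeps its last pose, push and grip.
It fails at once if the bowl is shifted by more than 20 mm (distance of bowl from where it was at the start of the episode above 0.02 m).
It fails at once if the mug is shifted by more than 20 mm (distance of mug from where it was at the start of the episode above 0.02 m).
It fails at once if the plate is shifted by more than 20 mm (distance of plate from where it was at the start of the episode above 0.02 m).
It also fails if it takes over 51 s, if anything falls off the work surface, if the arm or the gripper's body presses on something with over 40 N, if the wrist force passes 120 N, or if a joint passes its speed limit or range.

## Working session

There is one attempt and no reset: what is moved stays moved. The work goes in short steps, Python scripts to look and compute and a tool call to move; the robot and the scene stay as the last step left them, time stands still between calls to the robot, and variables do not carry over. Pictures are saved under pics/ and viewed, and the job is handed in when it is done.

Besides the shell and the picture viewer there is one more tool, called in YAML: its name, and indented under it one key for each argument. step_arm: Moves the arm, as the interface text tells. Its arguments: {"type":"object","properties":{"steps":{"type":"array"},"gripper":{"type":"number"},"grip_force":{"type":"number"}},"required":["steps"]}

```bash
mkdir -p pics; python3 - <<'E'
from plant import manip
import cv2,numpy as np
for n in("side","top"):
    d=manip.get_image(n); np.savez(f"{n}0.npz",**d)
    cv2.imwrite(f"pics/{n}0.png",d["color"][:,:,::-1]); print(n,d["K"],d["rvec"],d["tvec"])
print(manip.read_state())
E
```

```text
side [[526.98723515   0.         316.29663791]
 [  0.         526.98723515 245.57895496]
 [  0.           0.           1.        ]] [ 2.26050112 -0.11670838  0.04192836] [-0.55824443  0.17037227  1.28573807]
top [[515.94714182   0.         324.58261376]
 [  0.         515.94714182 239.88386906]
 [  0.           0.           1.        ]] [ 2.20535038 -2.17659086  0.06061267] [0.02269241 0.58801216 1.35911154]
{'clock': 0.1, 'joint_pos': array([-1.23285429e+00,  2.64640473e-01,  1.60520147e+00, -6.39395515e-06,
        1.27369845e+00, -3.68953657e-02]), 'dq': array([ 0.00064899, -0.00212447, -0.00451149, -0.00116504, -0.00061896,
       -0.00056307]), 'joint_torque': array([-2.07003200e-04, -5.03619146e+01, -3.58071864e+01,  7.30162323e-02,
        2.34095030e-02, -6.23387541e-05]), 'eef_pos': array([ 0.24692386, -0.62754346,  0.23755709]), 'ee_rot': array([-9.62397372e-04,  9.82487823e-01,  1.86324258e-01, -1.49058296e-04]), 'force': array([-0.379949  ,  0.50736127,  0.1458104 ]), 'moment': array([ 0.02078041, -0.03591839, -0.01086724]), 'opening': 1.000410675493787}
```

View pics/side0.png

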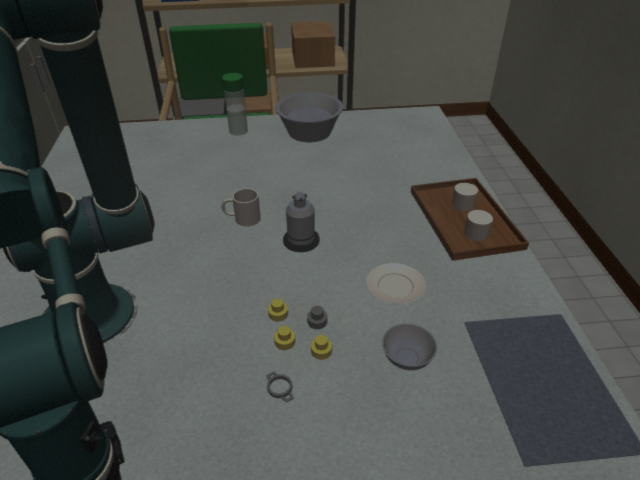

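View pics/top0.png

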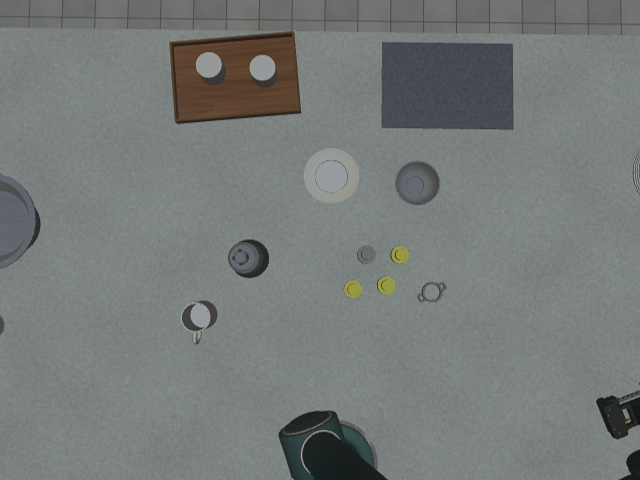

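The side view shows the flask at (300,222), the grey cap at (317,317) among three yellow look-alikes, and the collar at (280,386). In the top view, the flask rim is at about (240,257), the grey cap at (367,254) and the collar at (432,292), with its ears tilted in the image.

```bash
cat > h.py <<'E'
import numpy as np,cv2
def cam(d):
    R,_=cv2.Rodrigues(np.array(d["rvec"],float)); return np.array(d["K"]),R,np.array(d["tvec"],float).ravel()
def ray(d,u,v,z):
    K,R,t=cam(d); c=-R.T@t; r=R.T@np.linalg.solve(K,[u,v,1.]); return c+r*(z-c[2])/r[2]
def proj(d,p):
    K,R,t=cam(d); q=K@(R@np.asarray(p,float)+t); return q[:2]/q[2]
def cloud(d):
    K,R,t=cam(d); Z=d["range_z"]; v,u=np.mgrid[:480,:640]
    P=np.stack([(u-K[0,2])/K[0,0]*Z,(v-K[1,2])/K[1,1]*Z,Z],-1)
    W=(P-t)@R; W[Z==0]=np.nan; return W
E
python3 - <<'E'
from h import *
t=dict(np.load("top0.npz"));s=dict(np.load("side0.npz"))
for n,d,bx in(("top",t,[(225,280,215,275),(340,460,235,310)]),("side",s,[(270,330,180,260),(255,345,290,410)])):
    ims=[]
    W=cloud(d)
    for a,b,c,e in bx:
        ims.append(cv2.resize(d["color"][c:e,a:b,::-1],None,fx=5,fy=5,interpolation=cv2.INTER_CUBIC))
    for i,m in enumerate(ims): cv2.imwrite(f"pics/{n}z{i}.png",np.clip(m.astype(float)*1.5,0,255)[:600,:800])
W=cloud(t); 
print("table z", np.nanmedian(W[200:300,280:340,2]))
for nm,(a,b,c,e),lo,hi in(("flasktop",(215,285,225,290),.145,.3),("flaskshoulder",(215,285,225,290),.118,.132),("capknob",(355,380,240,268),.033,.06),("cap skirt",(355,380,240,268),.012,.06),("collar",(410,455,275,310),.006,.03),("plate",(295,370,140,210),.008,.1),("bowl",(385,450,150,215),.03,.1),("mug",(170,230,290,350),.06,.2)):
    w=W[c:e,a:b].reshape(-1,3); w=w[(w[:,2]>lo)&(w[:,2]<hi)]
    if len(w): print(nm,len(w),w.mean(0).round(4),w.min(0).round(3),w.max(0).round(3),w.ptp(0) if 0 else "")
E
```

```text
table z 0.0009902909133931268
flasktop 164 [0.5371 0.2313 0.1571] [0.519 0.213 0.147] [0.555 0.251 0.167] 
flaskshoulder 428 [0.5368 0.2292 0.1248] [0.502 0.198 0.118] [0.571 0.265 0.132] 
capknob 103 [ 0.5516 -0.0796  0.0414] [ 0.538 -0.094  0.033] [ 0.566 -0.065  0.048] 
cap skirt 252 [ 0.5517 -0.079   0.0297] [ 0.53  -0.101  0.015] [ 0.575 -0.056  0.048] 
collar 215 [ 0.4529 -0.2554  0.0105] [ 0.407 -0.314  0.006] [ 0.496 -0.199  0.018] 
plate 1632 [0.7643 0.0162 0.0139] [ 0.671 -0.082  0.008] [0.861 0.112 0.026] 
bowl 577 [ 0.7474 -0.2174  0.0438] [ 0.682 -0.268  0.03 ] [ 0.799 -0.152  0.059] 
mug 324 [0.3786 0.3541 0.0785] [0.317 0.315 0.06 ] [0.424 0.389 0.093] [ WARN:0@0.145] global loadsave.cpp:1063 imwrite_ Unsupported depth image for selected encoder is fallbacked to CV_8U.
```

View pics/topz1.png

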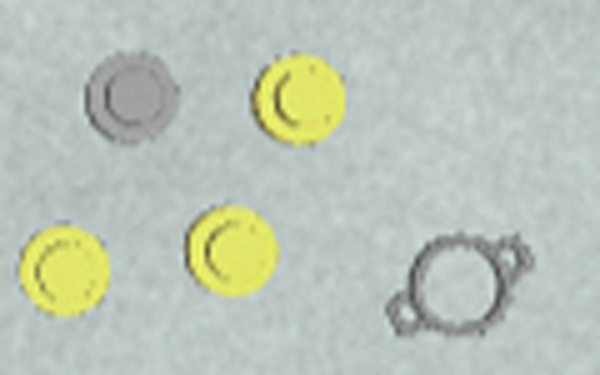

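View pics/topz0.png

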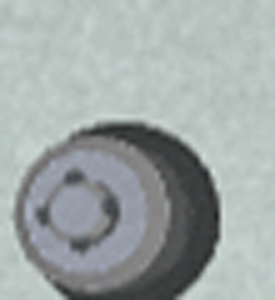

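View pics/sidez0.png

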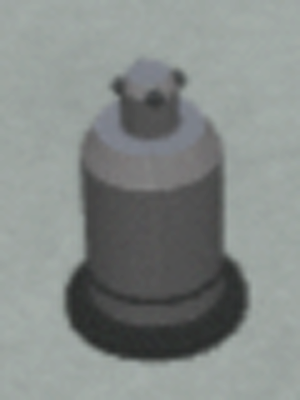

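View pics/sidez1.png

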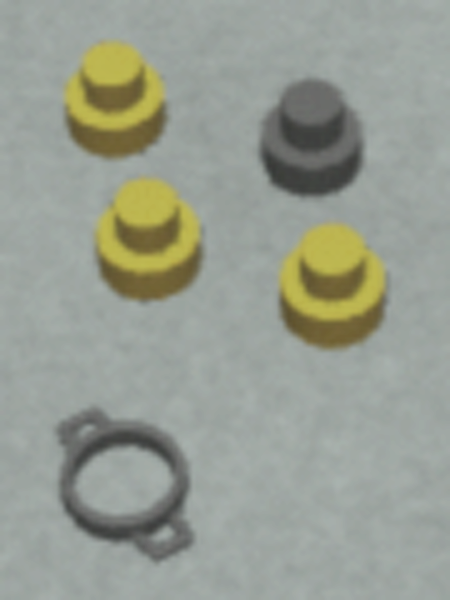

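```bash
python3 - <<'E'
from h import *
t=dict(np.load("top0.npz"));s=dict(np.load("side0.npz"))
for n,d in(("top",t),("side",s)):
    K,R,tt=cam(d); print(n,"cam at",(-R.T@tt).round(3))
def mask(d,box,thr):
    a,b,c,e=box; im=d["color"].astype(float); g=im.mean(-1)
    m=np.zeros((480,640),np.uint8); bg=np.median(g[c:e,a:b]); m[c:e,a:b]=(g[c:e,a:b]<bg-thr); return m
def big(m,mode=cv2.RETR_CCOMP):
    cs,h=cv2.findContours(m,mode,cv2.CHAIN_APPROX_NONE); return cs,h
for n,d,bc,bk in(("top",t,(408,456,275,312),(352,382,240,270)),("side",s,(258,300,366,408),(302,332,302,332))):
    m=mask(d,bc,18); cs,h=big(m); 
    v,u=np.nonzero(m); P=np.array([ray(d,a,b,.008)[:2] for a,b in zip(u,v)])
    c=P.mean(0); w,V=np.linalg.eigh(np.cov((P-c).T)); ang=np.degrees(np.arctan2(V[1,1],V[0,1]))
    print(n,"collar blob",len(P),c.round(4),"major ang",ang.round(1),np.sqrt(w))
    # hole
    for i,k in enumerate(cs):
        if h[0][i][3]>=0 and len(k)>20:
            for z in(0,.012):
                Q=np.array([ray(d,*q,z)[:2] for q in k[:,0].astype(float)],np.float32)
                print("  hole z",z,cv2.minEnclosingCircle(Q),cv2.fitEllipse(Q))
    m=mask(d,bk,18);cs,h=big(m,cv2.RETR_EXTERNAL);k=max(cs,key=len)
    for z in(0,.021):
        Q=np.array([ray(d,*q,z)[:2] for q in k[:,0].astype(float)],np.float32); print(n,"cap z",z,cv2.fitEllipse(Q),cv2.minEnclosingCircle(Q))
# yellow
for n,d in(("top",t),("side",s)):
    hsv=cv2.cvtColor(d["color"],cv2.COLOR_RGB2HSV); m=cv2.inRange(hsv,(20,110,60),(35,255,255))
    _,_,st,ce=cv2.connectedComponentsWithStats(m)
    for a,c in zip(st[1:],ce[1:]):
        if a[4]>60: print(n,"yellow",c.round(1),ray(d,*c,.018).round(3))
E
```

```text
top cam at [0.508 0.027 1.391]
side cam at [ 0.477 -0.933  0.947]
top collar blob 238 [ 0.4541 -0.2565] major ang 115.6 [0.01474089 0.02424198]
  hole z 0 ((0.4536842107772827, -0.2582692503929138), 0.02386448159813881) ((0.45328834652900696, -0.2578221261501312), (0.0416257344186306, 0.0449613519012928), 66.0165786743164)
  hole z 0.012 ((0.45415616035461426, -0.25581085681915283), 0.023659437894821167) ((0.4537636935710907, -0.25536760687828064), (0.041266582906246185, 0.04457341134548187), 66.01660919189453)
top cap z 0 ((0.553405225276947, -0.08490721136331558), (0.03542317822575569, 0.04068275913596153), 112.74019622802734) ((0.5528520345687866, -0.08484448492527008), 0.023683523759245872)
top cap z 0.021 ((0.5527253746986389, -0.08322267234325409), (0.03488830849528313, 0.04006846249103546), 112.74040985107422) ((0.5521806478500366, -0.08316116034984589), 0.023327425122261047)
side collar blob 402 [ 0.4573 -0.2601] major ang 113.7 [0.01455755 0.02383415]
  hole z 0 ((0.45693346858024597, -0.25323814153671265), 0.022636687383055687) ((0.456652969121933, -0.25318682193756104), (0
[... 221 characters left out ...]
065369606), 93.32757568359375)
side cap z 0 ((0.5558488368988037, -0.06725011765956879), (0.04788438603281975, 0.07414072751998901), 174.87246704101562) ((0.5558826923370361, -0.06591086089611053), 0.03777449205517769)
side cap z 0.021 ((0.554110586643219, -0.08644399791955948), (0.04682216793298721, 0.07249609380960464), 174.87246704101562) ((0.5541436076164246, -0.08513443171977997), 0.03693877533078194)
top yellow [399.6 254.5] [ 0.551 -0.17   0.018]
top yellow [386.  284.9] [ 0.47  -0.134  0.018]
top yellow [352.5 288.8] [ 0.459 -0.045  0.018]
side yellow [277.4 309.7] [ 0.462 -0.048  0.018]
side yellow [284.2 337.5] [ 0.474 -0.136  0.018]
side yellow [321.  346.8] [ 0.555 -0.172  0.018]
```

The collar centre comes out at about (0.455, -0.257), with its ears along about 116°. The two views agree to 3–4 mm. I'll move above it with the jaws turned to 26°.

step_arm:
  steps:
    - [[0.06,0.1,-0.04,0.022],[0.12,0.2,-0.08,0.044],[0.18,0.31,-0.12,0.066],[0.24,0.41,-0.15,0.088],[0.3,0.51,-0.19,0.11],[0.36,0.61,-0.22,0.132],[0.41,0.72,-0.26,0.154],[0.46,0.82,-0.3,0.175]]
  gripper: 1
  grip_force: 15

```text
clock: 1.1
eef_pos: [0.3161, -0.5042, 0.1929]
ee_rot: [-0.001, 0.895, 0.447, -0.0]
force: [-0.3, 0.2, -0.1]
opening: 1.001
```

step_arm:
  steps:
    - [[0.06,0.1,-0.04,0.022],[0.12,0.2,-0.08,0.044],[0.18,0.31,-0.12,0.066],[0.24,0.41,-0.15,0.088],[0.3,0.51,-0.19,0.11],[0.36,0.61,-0.22,0.132],[0.41,0.72,-0.26,0.154],[0.46,0.82,-0.3,0.175]]

```text
clock: 2.1
eef_pos: [0.3851, -0.3812, 0.1481]
ee_rot: [-0.0, 0.739, 0.673, -0.0]
force: [0.7, 0.0, 0.8]
opening: 1.001
```

step_arm:
  steps:
    - [[0.06,0.1,-0.04,0.022],[0.12,0.2,-0.08,0.044],[0.18,0.31,-0.12,0.066],[0.24,0.41,-0.15,0.088],[0.3,0.51,-0.19,0.11],[0.38,0.65,-0.22,0.132],[0.46,0.82,-0.3,0.175],[0.46,0.82,-0.3,0.175]]

```text
clock: 3.1
eef_pos: [0.454, -0.257, 0.1026]
ee_rot: [-0.001, 0.529, 0.849, 0.0]
force: [-0.5, 0.1, 0.5]
opening: 0.998
```

```bash
cat > look.py <<'E'
import sys
from plant import manip
from h import *
def crop(n,box,f,name):
    d=manip.get_image(n); np.savez(f"{name}.npz",**d); a,b,c,e=box
    m=cv2.resize(d["color"][c:e,a:b,::-1],None,fx=f,fy=f,interpolation=cv2.INTER_CUBIC)
    cv2.imwrite(f"pics/{name}.png",cv2.convertScaleAbs(m,alpha=1.6)); return d
def st():
    s=manip.read_state(); q=s["ee_rot"]; 
    from scipy.spatial.transform import Rotation as Ro
    R=Ro.from_quat([q[1],q[2],q[3],q[0]]).as_matrix()
    print("t",round(s["clock"],2),"p",s["eef_pos"].round(4),"jaw",np.degrees(np.arctan2(R[1,1],R[0,1])).round(1),"tilt",R[:2,2].round(4),"F",s["force"].round(2),"M",s["moment"].round(2),"op",round(float(s["opening"]),3),"j6",s["joint_pos"][5].round(2)); return s
E
python3 - <<'E'
from look import *
st(); crop("side",(200,360,300,440),5,"side1")
E
```

```text
t 3.1 p [ 0.454  -0.257   0.1026] jaw 26.2 tilt [-0.0019  0.0013] F [-0.52  0.07  0.48] M [-0.06 -0.08  0.01] op 0.998 j6 -1.02
```

View pics/side1.png

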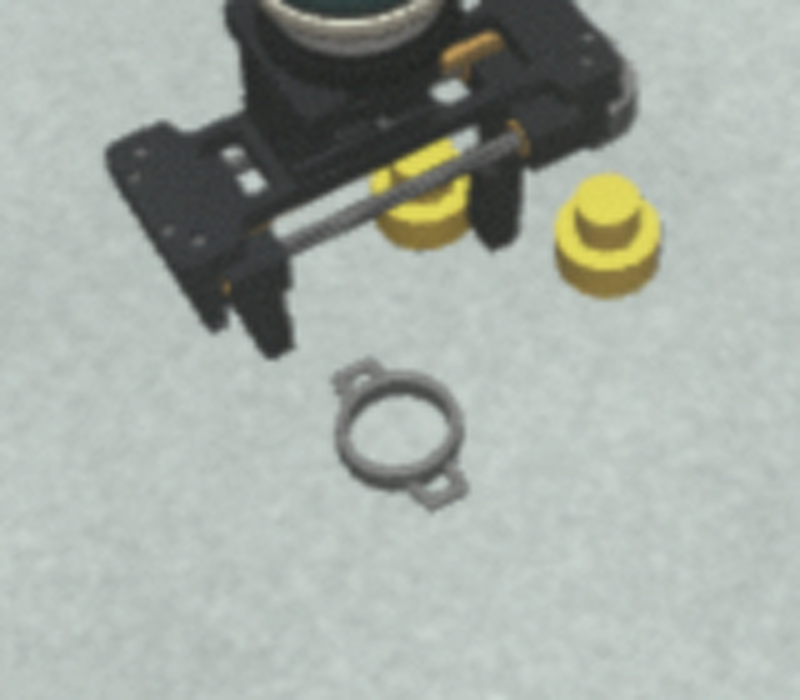

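```bash
python3 - <<'E'
from h import *
s=dict(np.load("side1.npz"))
print(proj(s,[.454,-.257,.1026]), ray(s,277.2,360.3,.1026), ray(s,280,386,.012),ray(s,280,387,.006))
for sg in(-1,1):
    a=np.radians(26.2); print(proj(s,[.454+sg*.044*np.cos(a),-.257+sg*.044*np.sin(a),.1026]))
E
```

```text
[275.28991267 356.79835592] [ 0.45744256 -0.26611347  0.1026    ] [ 0.45835215 -0.2623943   0.012     ] [ 0.45811438 -0.26060098  0.006     ]
[255.6078376  366.35976175]
[294.3241497  347.55166499]
```

step_arm:
  steps:
    - [[0,0,-0.12,0],[0,0,-0.24,0],[0,0,-0.36,0],[0,0,-0.48,0],[0,0,-0.58,0],[0,0,-0.63,0],[0,0,-0.65,0],[0,0,-0.65,0]]

```text
clock: 4.15
eef_pos: [0.4544, -0.2593, 0.0064]
ee_rot: [0.0, 0.53, 0.848, -0.0]
force: [0.7, -0.5, 1.1]
opening: 1.0
```

```bash
python3 - <<'E'
from look import *
st(); crop("side",(200,360,300,440),5,"side2")
E
```

```text
t 4.15 p [ 0.4544 -0.2593  0.0064] jaw 26.0 tilt [ 0.0004 -0.0003] F [ 0.71 -0.51  1.11] M [-0.   -0.14 -0.03] op 1.0 j6 -1.02
```

View pics/side2.png

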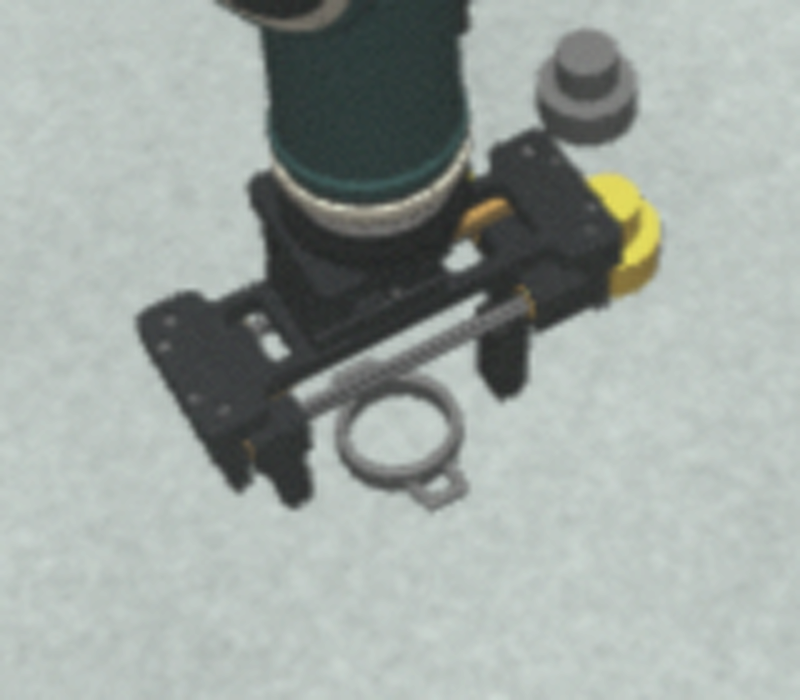

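The tips straddle the ring symmetrically. I'll lower another 2.5 mm and close.

step_arm:
  steps:
    - [[0,0.006,-0.016,0],[0,0.006,-0.016,0],[0,0.006,-0.016,0],[0,0.006,-0.016,0],[0,0.006,-0.016,0],[0,0.006,-0.016,0],[0,0.006,-0.016,0],[0,0.006,-0.016,0]]
  gripper: 0
  grip_force: 15

```text
clock: 5.2
eef_pos: [0.4542, -0.2583, 0.0039]
ee_rot: [0.0, 0.53, 0.848, -0.0]
force: [0.2, 1.2, 1.6]
opening: 0.606
```

```bash
python3 - <<'E'
from look import *
st()
E
```

```text
t 5.2 p [ 0.4542 -0.2583  0.0039] jaw 26.0 tilt [ 0.0002 -0.0001] F [0.18 1.24 1.58] M [ 0.06 -0.01  0.01] op 0.606 j6 -1.02
```

```bash
python3 - <<'E'
from h import *
t=dict(np.load("top0.npz"));s=dict(np.load("side0.npz"))
print("top rim",ray(t,240.4,257,.158),"side rim",ray(s,299.6,195,.158))
# balls: top crop px
B=np.array([(75,177),(43,215),(80,246),(110,207)])/5+[225,215]
print("balls mean",ray(t,*B.mean(0),.151))
# side: body/neck columns -> axis; balls left/right
B=np.array([(120,86),(179,77),(155,98)])/5+[270,180]
for b in B: print(ray(s,*b,.151))
for n,d in(("t",t),("s",s)):
  print(n,[proj(d,[.537,.231,z]).round(1) for z in(0,.125,.158)])
# suction foot via dark mask in each view; shoulder by color
for n,d,(a,b,c,e) in(("top",t,(215,280,225,290)),("side",s,(270,330,180,260))):
    g=d["color"].astype(float).mean(-1); m=np.zeros((480,640),np.uint8); m[c:e,a:b]=g[c:e,a:b]<55
    cs,_=cv2.findContours(m,cv2.RETR_EXTERNAL,cv2.CHAIN_APPROX_NONE);k=max(cs,key=len); print(n,cv2.boundingRect(k),cv2.fitEllipse(k))
    hsv=d["color"].astype(int); m[:]=0; m[c:e,a:b]=((hsv[...,2]-hsv[...,0])>12)[c:e,a:b]
    cs,_=cv2.findContours(m,cv2.RETR_EXTERNAL,cv2.CHAIN_APPROX_NONE);k=max(cs,key=len); E=cv2.fitEllipse(k); print(" shoulder",cv2.boundingRect(k),E,ray(d,*E[0],.125))
E
```

```text
top rim [0.53593229 0.23062503 0.158     ] side rim [0.54062677 0.22853573 0.158     ]
balls mean [0.53548824 0.23176963 0.151     ]
[0.52559616 0.23016563 0.151     ]
[0.5575241  0.23508861 0.151     ]
[0.54326601 0.21692156 0.151     ]
t [array([249.9, 258. ]), array([242.5, 256.9]), array([240.3, 256.6])]
s [array([299.9, 240.7]), array([298.6, 204.7]), array([298.2, 194.6])]
top (236, 240, 33, 38) ((246.4398651123047, 257.8753356933594), (34.76604461669922, 39.809783935546875), 98.85919189453125)
 shoulder (233, 264, 5, 3) ((235.5, 265.0), (2.218541145324707, 4.6382551193237305), 108.38451385498047) [0.51691005 0.24765662 0.125     ]
side (283, 214, 36, 38) ((300.42156982421875, 233.7626953125), (34.24497604370117, 37.30084228515625), 165.15167236328125)Traceback (most recent call last):
  File "<stdin>", line 17, in <module>
ValueError: max() iterable argument is empty
```

step_arm:
  steps:
    - [[0,0,0.05,0],[0,0,0.15,0],[0,0,0.3,0],[0,0,0.45,0],[0,0,0.6,0],[0,0.1,0.75,0],[0,0.25,0.9,0],[0.05,0.4,1.0,0]]

```text
clock: 6.2
eef_pos: [0.4619, -0.198, 0.1561]
ee_rot: [0.001, 0.53, 0.848, 0.0]
force: [0.4, -0.0, -0.0]
opening: 0.61
```

```bash
python3 - <<'E'
from look import *
st(); crop("side",(200,360,280,400),5,"side3")
E
```

```text
t 6.2 p [ 0.4619 -0.198   0.1561] jaw 25.9 tilt [ 0.0021 -0.0012] F [ 0.38 -0.01 -0.05] M [ 0.04 -0.15 -0.01] op 0.61 j6 -0.91
```

View pics/side3.png

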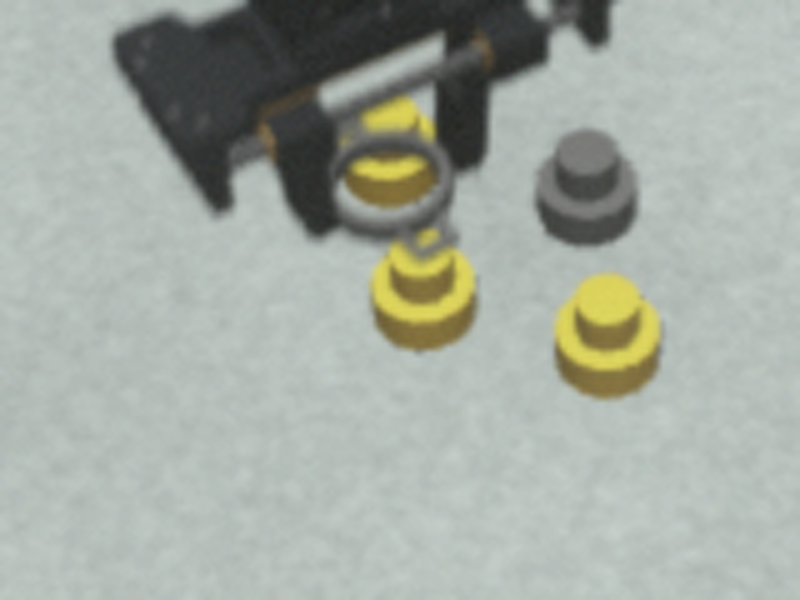

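The collar is held level in the jaws, centred near (390,185) in the crop. Next I'll carry it over the flask.

step_arm:
  steps:
    - [[0.02,0.12,0.04,0],[0.04,0.24,0.08,0],[0.06,0.36,0.12,0],[0.08,0.48,0.16,0],[0.1,0.6,0.2,0],[0.12,0.72,0.24,0],[0.15,0.84,0.27,0],[0.17,0.95,0.27,0]]

```text
clock: 7.25
eef_pos: [0.4877, -0.0545, 0.1949]
ee_rot: [0.0, 0.53, 0.848, 0.0]
force: [0.2, 0.2, 0.0]
opening: 0.615
```

step_arm:
  steps:
    - [[0.02,0.12,0,0],[0.04,0.24,0,0],[0.06,0.36,0,0],[0.08,0.48,0,0],[0.1,0.6,0,0],[0.12,0.72,0,0],[0.15,0.84,0,0],[0.17,0.95,0,0]]

```text
clock: 8.25
eef_pos: [0.5129, 0.088, 0.1943]
ee_rot: [0.0, 0.53, 0.848, 0.0]
force: [0.1, -0.5, -0.9]
opening: 0.61
```

step_arm:
  steps:
    - [[0.02,0.12,0,0],[0.04,0.24,0,0],[0.06,0.36,0,0],[0.08,0.48,0,0],[0.11,0.64,0,0],[0.15,0.8,0,0],[0.17,0.95,0,0],[0.17,0.95,0,0]]

```text
clock: 9.25
eef_pos: [0.5383, 0.2311, 0.1942]
ee_rot: [-0.0, 0.529, 0.849, 0.0]
force: [-0.2, -0.4, -0.5]
opening: 0.611
```

```bash
python3 - <<'E'
from look import *
st(); crop("side",(240,360,160,260),6,"side4");crop("top",(180,300,200,300),6,"top4")
E
```

```text
t 9.25 p [0.5383 0.2311 0.1942] jaw 26.1 tilt [-0.0001  0.0001] F [-0.24 -0.36 -0.48] M [-0.01 -0.12  0.05] op 0.611 j6 -0.09
```

View pics/side4.png

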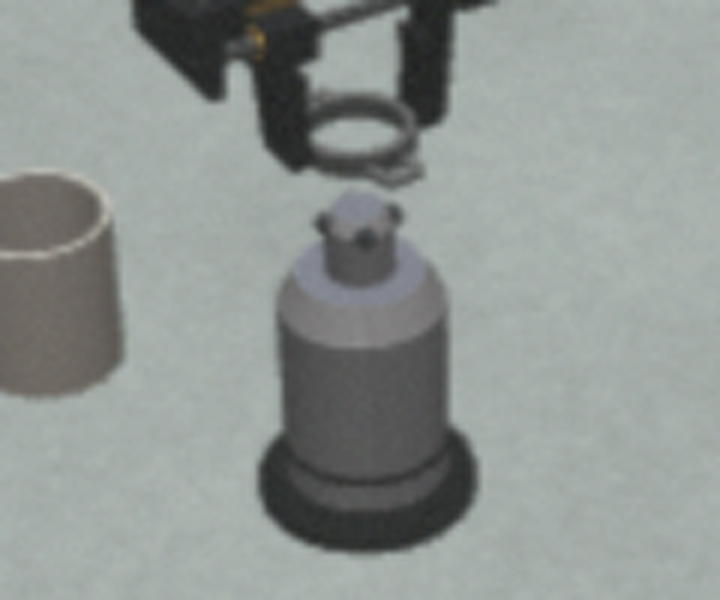

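View pics/top4.png

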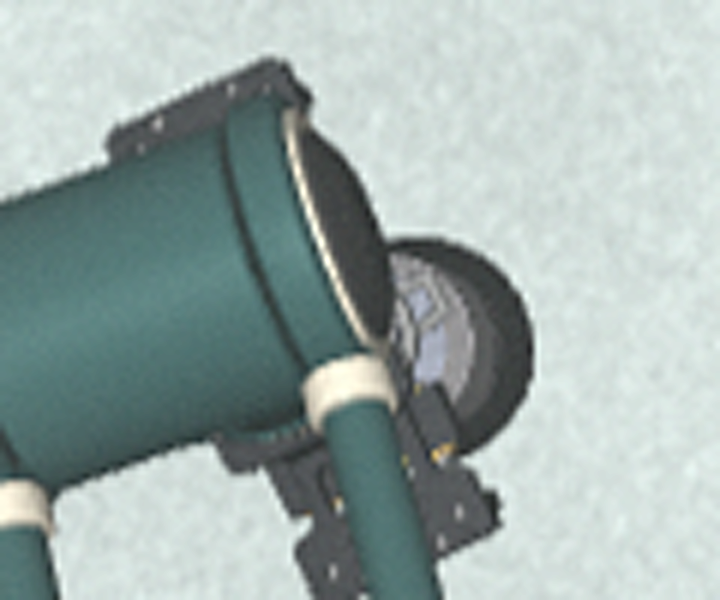

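```bash
python3 - <<'E'
from h import *
s=dict(np.load("side4.npz"))
for k,(a,b,c,e) in enumerate([(285,325,170,195),(283,323,190,220)]):
    m=cv2.resize(s["color"][c:e,a:b,::-1],None,fx=20,fy=20,interpolation=cv2.INTER_CUBIC); m=cv2.convertScaleAbs(m,alpha=1.8)
    for i in range(a,b,5): cv2.line(m,((i-a)*20+10,0),((i-a)*20+10,8),(0,0,255),2); cv2.putText(m,str(i),((i-a)*20,22),0,.4,(0,0,255))
    for i in range(c,e,5): cv2.line(m,(0,(i-c)*20+10),(8,(i-c)*20+10),(0,0,255),2); cv2.putText(m,str(i),(10,(i-c)*20+14),0,.4,(0,0,255))
    cv2.imwrite(f"pics/z4_{k}.png",m)
W=cloud(s)
w=W[170:192,285:325].reshape(-1,3); w=w[w[:,2]>.17]; print(len(w),np.nanmedian(w,0), w.min(0),w.max(0))
E
```

```text
401 [0.53985017 0.21366817 0.20331369] [0.50319254 0.1734276  0.19076469] [0.58113659 0.26865208 0.27026082]
```

View pics/z4_0.png

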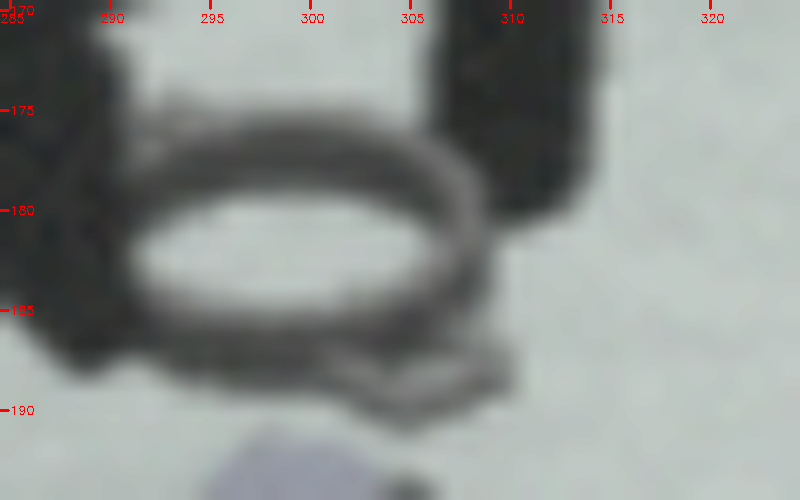

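View pics/z4_1.png

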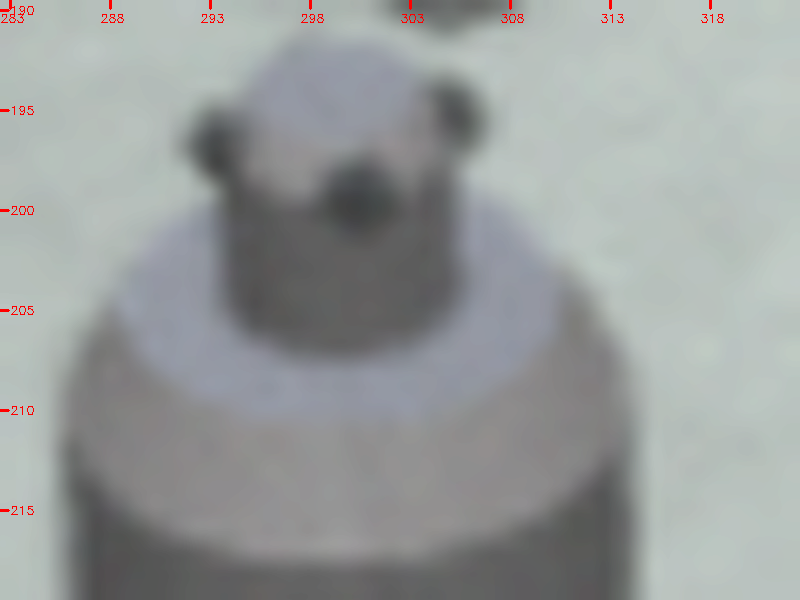

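```bash
python3 - <<'E'
from h import *
s=dict(np.load("side4.npz"))
P=lambda u,v,z,t:print(t,ray(s,u,v,z)[:2].round(4))
print("collar");P(299,175.1,.2023,"back(+27)");P(297,188.9,.1903,"front(-27)");P(309.2,183,.198,"right(+27)")
P(298.4,179.0,.1903,"inner back at bottom(+21.5)");P(299,185.5,.2023,"inner front top (-21.5)")
print("flask");P(299.3,191.25,.158,"rim back(+12)");P(299.5,196.5,.158,"rim front(-12)");P(294.6,194,.158,"rim left -12");P(304,194,.158,"rim right 12")
P(299,210.5,.125,"sh front -30");P(288.25,204,.125,"sh left -30");P(310.5,204,.125,"sh right 30");P(299.5,207.4,.125,"neck base front -16")
c=[.5383,.2311]
# predicted columns/rows
for x0,y0 in((.5383,.2311),):
  print(proj(s,[x0,y0+.027,.2023]),proj(s,[x0,y0-.027,.1903]),proj(s,[x0+.027,y0,.198]))
E
```

```text
collar
back(+27) [0.5424 0.2563]
front(-27) [0.5334 0.2096]
right(+27) [0.5663 0.222 ]
inner back at bottom(+21.5) [0.5405 0.2564]
inner front top (-21.5) [0.5388 0.2066]
flask
rim back(+12) [0.5412 0.2464]
rim front(-12) [0.5398 0.2216]
rim left -12 [0.5278 0.2347]
rim right 12 [0.5526 0.2319]
sh front -30 [0.5363 0.2045]
sh left -30 [0.5096 0.2376]
sh right 30 [0.5693 0.2309]
neck base front -16 [0.5386 0.2185]
[297.39380215 174.84238479] [299.03374367 189.96296942] [308.49762522 181.12079493]
```

Side-view circle points put the collar axis about 1 mm in x and 1.5 mm in y short of the flask axis. I'll correct that and descend until the collar is around the rim's taper.

step_arm:
  steps:
    - [[0.005,0.01,-0.05,0],[0.006,0.01,-0.1,0],[0.006,0.01,-0.15,0],[0.006,0.01,-0.18,0],[0.006,0.01,-0.2,0],[0.006,0.01,-0.22,0],[0.006,0.01,-0.23,0],[0.006,0.01,-0.23,0]]

```text
clock: 10.35
eef_pos: [0.539, 0.2308, 0.1598]
ee_rot: [-0.0, 0.53, 0.848, -0.0]
force: [0.4, -0.4, -0.6]
opening: 0.611
```

```bash
python3 - <<'E'
from look import *
st(); crop("side",(279,319,170,200),20,"side5")
E
```

```text
t 10.35 p [0.539  0.2308 0.1598] jaw 26.0 tilt [-0. -0.] F [ 0.36 -0.4  -0.55] M [-0.02 -0.12  0.07] op 0.611 j6 -0.09
```

View pics/side5.png

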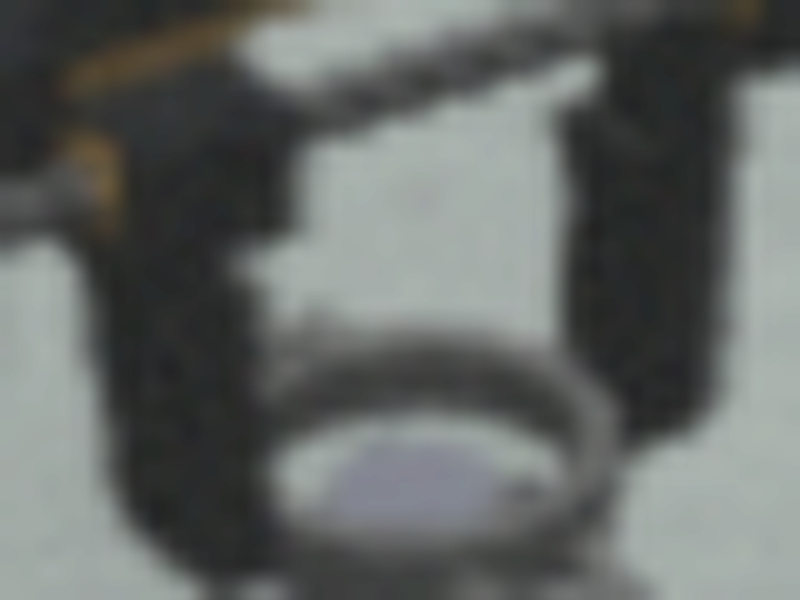

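```bash
python3 - <<'E'
from h import *
s=dict(np.load("side5.npz"))
u=lambda X:279+(X-10)/20
v=lambda Y:170+(Y-10)/20
P=lambda X,Y,z,t:print(t,ray(s,u(X),v(Y),z)[:2].round(4))
P(415,438,.158,"rim back +12");P(322,490,.158,"rim left -12");P(500,490,.158,"rim right")
P(420,408,.156,"inner back low +21.5");P(420,525,.168,"inner front top -21.5");P(420,328,.168,"outer back top +27");P(615,430,.165,"outer right +27")
P(568,460,.162,"inner right+21.5")
E
```

```text
rim back +12 [0.541  0.2457]
rim left -12 [0.5278 0.2347]
rim right [0.5513 0.2321]
inner back low +21.5 [0.5423 0.2558]
inner front top -21.5 [0.5393 0.2104]
outer back top +27 [0.5428 0.257 ]
outer right +27 [0.5669 0.2341]
inner right+21.5 [0.5605 0.2322]
```

step_arm:
  steps:
    - [[0,0.007,-0.01,0],[0,0.007,-0.02,0],[0,0.007,-0.035,0],[0,0.007,-0.05,0],[0,0.007,-0.065,0],[0,0.007,-0.08,0],[0,0.007,-0.09,0],[0,0.007,-0.09,0]]

```text
clock: 11.4
eef_pos: [0.5389, 0.2317, 0.1461]
ee_rot: [-0.0, 0.53, 0.848, -0.0]
force: [-0.1, -0.1, -0.4]
opening: 0.611
```

```bash
python3 - <<'E'
from look import *
st(); crop("side",(279,319,170,200),20,"side6")
E
```

```text
t 11.4 p [0.5389 0.2317 0.1461] jaw 26.0 tilt [-0.0003 -0.0002] F [-0.13 -0.07 -0.37] M [-0.05 -0.1  -0.01] op 0.611 j6 -0.09
```

View pics/side6.png

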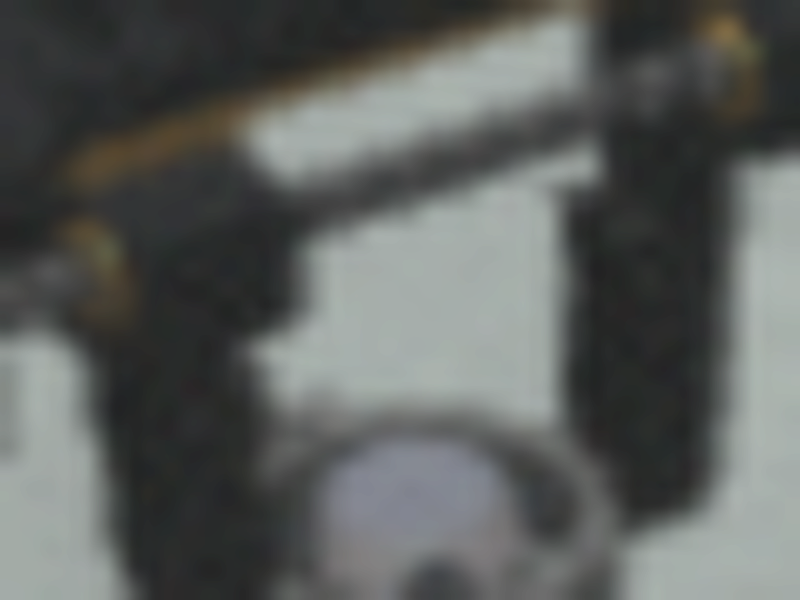

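The collar is past the balls with no contact force, and the balls are visible inside the ring. Next I'll lower it to the shoulder.

step_arm:
  steps:
    - [[0,0,-0.02,0],[0,0,-0.04,0],[0,0,-0.06,0],[0,0,-0.08,0],[0,0,-0.095,0],[0,0,-0.105,0],[0,0,-0.11,0],[0,0,-0.11,0]]

```text
clock: 12.45
eef_pos: [0.539, 0.2318, 0.1298]
ee_rot: [0.0, 0.53, 0.848, 0.0]
force: [0.0, 0.2, -1.2]
opening: 0.608
```

```bash
python3 - <<'E'
from look import *
st()
E
```

```text
t 12.45 p [0.539  0.2318 0.1298] jaw 26.0 tilt [0. 0.] F [ 0.03  0.23 -1.23] M [-0.01 -0.13  0.03] op 0.608 j6 -0.09
```

step_arm:
  steps:
    - [[0,0,0,0],[0,0,0,0],[0,0,0,0],[0,0,0.01,0],[0,0,0.06,0],[0,0,0.15,0],[0,0,0.28,0],[0,0,0.42,0]]
  gripper: 0.85

```text
clock: 13.45
eef_pos: [0.5394, 0.232, 0.1949]
ee_rot: [0.0, 0.53, 0.848, 0.001]
force: [0.2, -0.1, 0.2]
opening: 0.852
```

```bash
python3 - <<'E'
from look import *
st(); crop("side",(279,319,180,210),20,"side7")
E
```

```text
t 13.45 p [0.5394 0.232  0.1949] jaw 26.0 tilt [0.0012 0.0005] F [ 0.2  -0.11  0.24] M [-0.01 -0.14  0.03] op 0.852 j6 -0.09
```

View pics/side7.png

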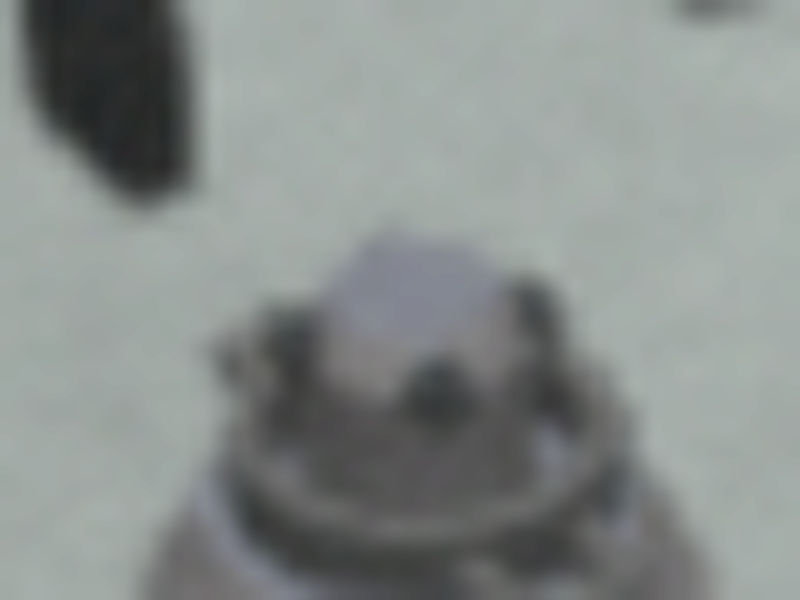

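The collar now sits around the neck on the shoulder. Next I'll locate the cap.

```bash
python3 - <<'E'
from h import *
t=dict(np.load("top0.npz"));s=dict(np.load("side0.npz"))
o=lambda X,Y,a,b:(a+(X-2)/5,b+(Y-2)/5)
print("top knob",ray(t,*o(135,97,340,235),.041),"skirt",ray(t,*o(131,98,340,235),.021))
print("side knob",ray(s,*o(312,101,255,290),.041),"skirt",ray(s,*o(311,140,255,290),.021))
d=s
for k,(a,b,c,e) in {"a":(300,335,295,335)}.items():
    m=cv2.convertScaleAbs(cv2.resize(d["color"][c:e,a:b,::-1],None,fx=15,fy=15,interpolation=cv2.INTER_CUBIC),alpha=1.8); cv2.imwrite("pics/cap0.png",m)
E
```

```text
top knob [ 0.55072881 -0.08005077  0.041     ] skirt [ 0.55079746 -0.07951316  0.021     ]
side knob [ 0.55510672 -0.08013265  0.041     ] skirt [ 0.55384356 -0.08629947  0.021     ]
```

View pics/cap0.png

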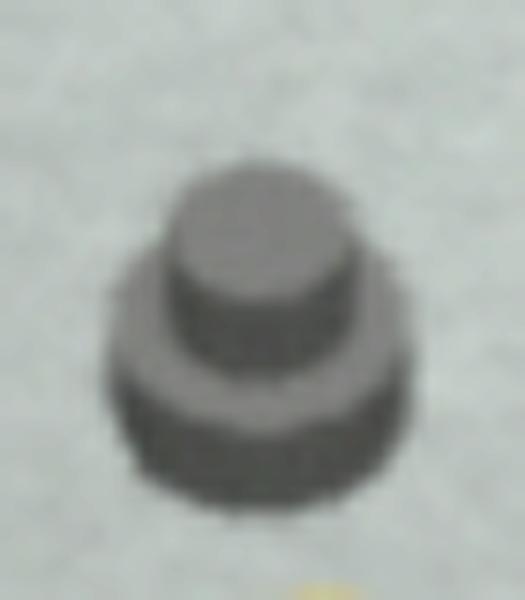

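step_arm:
  steps:
    - [[0,0,0.1,0],[0,-0.15,0.1,0],[0.02,-0.3,0.1,0],[0.03,-0.45,0.1,0],[0.04,-0.6,0.1,0],[0.05,-0.75,0.1,0],[0.05,-0.88,0.1,0],[0.05,-1.0,0.1,0]]
  gripper: 0.62

```text
clock: 14.5
eef_pos: [0.546, 0.0802, 0.2073]
ee_rot: [-0.0, 0.53, 0.848, -0.0]
force: [0.3, -0.2, 0.1]
opening: 0.618
```

step_arm:
  steps:
    - [[0,-0.12,-0.08,0],[0.01,-0.24,-0.16,0],[0.02,-0.36,-0.24,0],[0.03,-0.48,-0.32,0],[0.04,-0.63,-0.4,0],[0.05,-0.78,-0.48,0],[0.05,-0.92,-0.56,0],[0.05,-1.0,-0.66,0]]

```text
clock: 15.5
eef_pos: [0.5541, -0.0696, 0.1079]
ee_rot: [0.0, 0.53, 0.848, 0.0]
force: [0.2, 0.3, -0.3]
opening: 0.622
```

step_arm:
  steps:
    - [[0,-0.04,-0.04,0],[0,-0.08,-0.08,0],[0,-0.08,-0.1,0],[0,-0.08,-0.1,0],[0,-0.08,-0.1,0],[0,-0.08,-0.1,0],[0,-0.08,-0.1,0],[0,-0.08,-0.1,0]]

```text
clock: 16.5
eef_pos: [0.5541, -0.0801, 0.0939]
ee_rot: [0.0, 0.53, 0.848, 0.0]
force: [-0.3, 0.1, 0.4]
opening: 0.622
```

```bash
python3 - <<'E'
from look import *
st(); crop("side",(270,350,270,330),10,"side8"); crop("side",(270,330,170,220),12,"side8b")
E
```

```text
t 16.5 p [ 0.5541 -0.0801  0.0939] jaw 26.0 tilt [ 0.0002 -0.    ] F [-0.35  0.08  0.39] M [-0.05 -0.15 -0.05] op 0.622 j6 -0.64
```

View pics/side8.png

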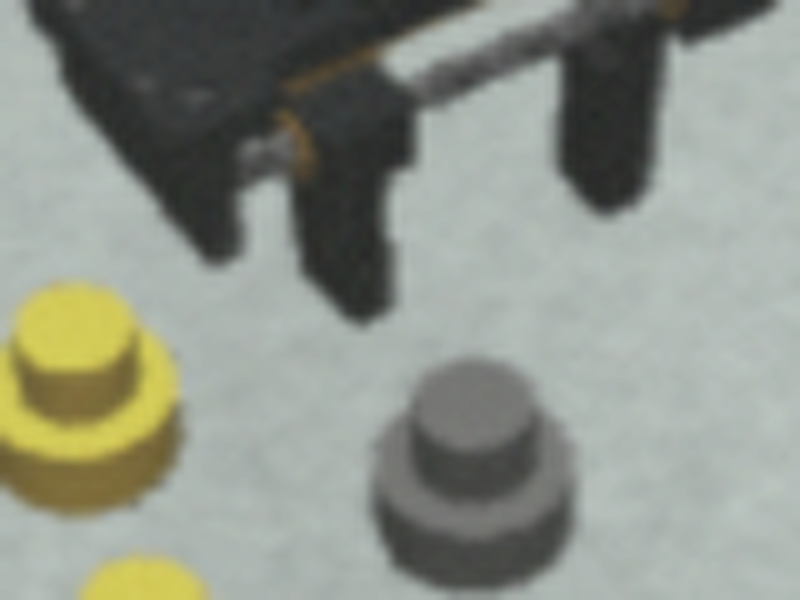

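View pics/side8b.png

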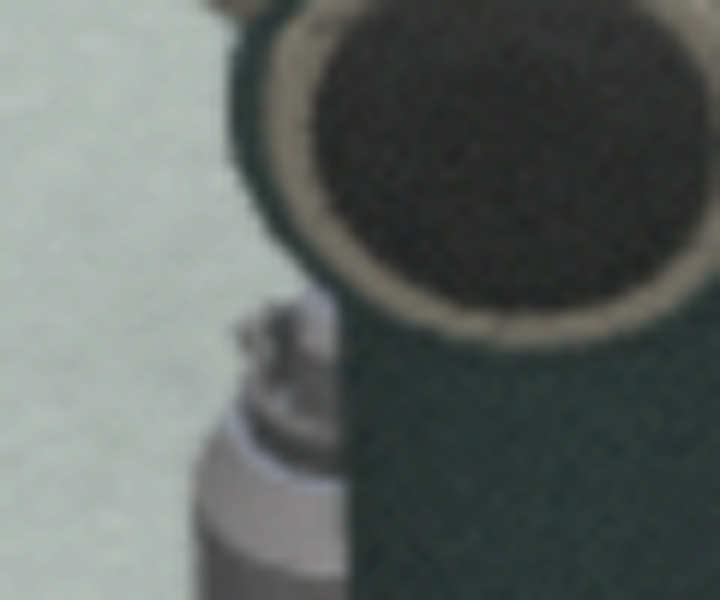

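step_arm:
  steps:
    - [[0,0,-0.08,0],[0,0,-0.18,0],[0,0,-0.28,0],[0,0,-0.36,0],[0,0,-0.42,0],[0,0,-0.45,0],[0,0,-0.46,0],[0,0,-0.46,0]]

```text
clock: 17.6
eef_pos: [0.5543, -0.0803, 0.0251]
ee_rot: [0.0, 0.53, 0.848, 0.0]
force: [-0.3, -0.3, 1.6]
opening: 0.619
```

```bash
python3 - <<'E'
from look import *
st(); crop("side",(285,345,290,335),13,"side9")
E
```

```text
t 17.6 p [ 0.5543 -0.0803  0.0251] jaw 26.0 tilt [ 0.0006 -0.0001] F [-0.26 -0.27  1.56] M [-0.01 -0.14  0.01] op 0.619 j6 -0.64
```

View pics/side9.png

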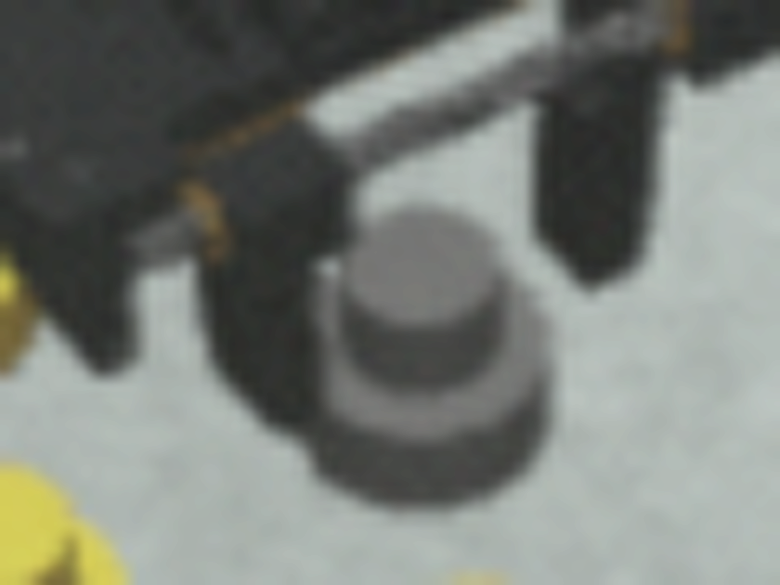

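The fingers straddle the knob with their centre within about 1 mm of it. I'll lower 2 mm and grip.

step_arm:
  steps:
    - [[0,0,-0.014,0],[0,0,-0.014,0],[0,0,-0.014,0],[0,0,-0.014,0],[0,0,-0.014,0],[0,0,-0.014,0],[0,0,-0.014,0],[0,0,-0.014,0]]
  gripper: 0
  grip_force: 40

```text
clock: 18.65
eef_pos: [0.554, -0.0802, 0.0228]
ee_rot: [-0.0, 0.53, 0.848, -0.0]
force: [-0.7, -0.1, 2.3]
opening: 0.329
```

```bash
python3 - <<'E'
from look import *
st(); crop("side",(285,345,290,335),13,"side10")
E
```

```text
t 18.65 p [ 0.554  -0.0802  0.0228] jaw 26.0 tilt [-0. -0.] F [-0.71 -0.11  2.27] M [-0.04  0.05 -0.01] op 0.329 j6 -0.64
```

View pics/side10.png

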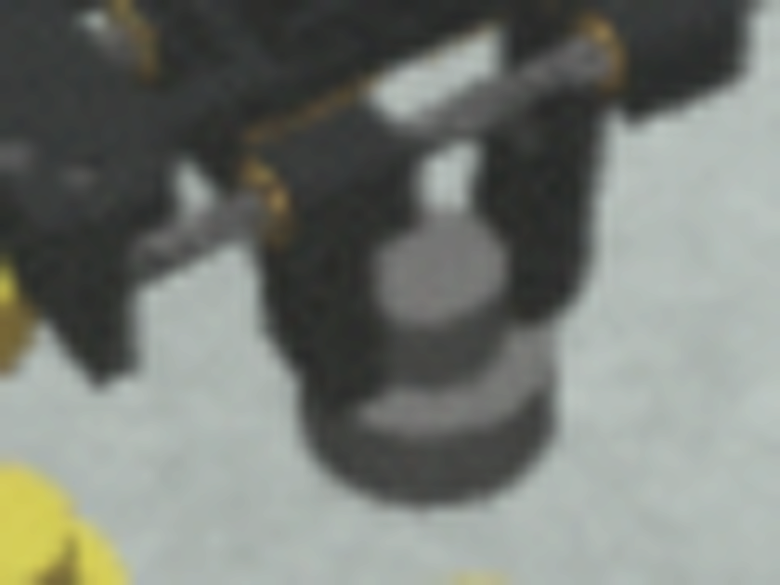

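The cap is gripped by the knob, with 29 mm of opening. I'll lift it and carry it to the flask.

step_arm:
  steps:
    - [[0,0,0.06,0],[0,0,0.18,0],[0,0,0.32,0],[0,0,0.48,0],[0,0,0.64,0],[0,0.05,0.78,0],[0,0.12,0.9,0],[0,0.2,1.0,0]]

```text
clock: 19.7
eef_pos: [0.5543, -0.0496, 0.1744]
ee_rot: [0.001, 0.53, 0.848, 0.0]
force: [0.9, -0.3, -0.6]
opening: 0.331
```

step_arm:
  steps:
    - [[0,0.12,0.06,0],[-0.01,0.24,0.12,0],[-0.02,0.36,0.2,0],[-0.03,0.48,0.25,0],[-0.04,0.6,0.25,0],[-0.05,0.72,0.25,0],[-0.05,0.84,0.25,0],[-0.05,0.96,0.25,0]]

```text
clock: 20.7
eef_pos: [0.5463, 0.095, 0.2098]
ee_rot: [-0.0, 0.53, 0.848, -0.0]
force: [0.3, -0.7, 0.0]
opening: 0.331
```

step_arm:
  steps:
    - [[0,0.12,0,0],[-0.01,0.24,0,0],[-0.02,0.36,0,0],[-0.03,0.48,0,0],[-0.04,0.62,0,0],[-0.05,0.77,0,0],[-0.05,0.92,0,0],[-0.05,0.92,0,0]]

```text
clock: 21.7
eef_pos: [0.5389, 0.2337, 0.2102]
ee_rot: [0.0, 0.529, 0.849, 0.0]
force: [-0.6, -0.7, -0.4]
opening: 0.333
```

```bash
python3 - <<'E'
from look import *
st(); crop("side",(279,319,170,210),15,"side11")
E
```

```text
t 21.7 p [0.5389 0.2337 0.2102] jaw 26.1 tilt [0.0001 0.0002] F [-0.59 -0.74 -0.37] M [-0.06 -0.09  0.02] op 0.333 j6 -0.09
```

View pics/side11.png

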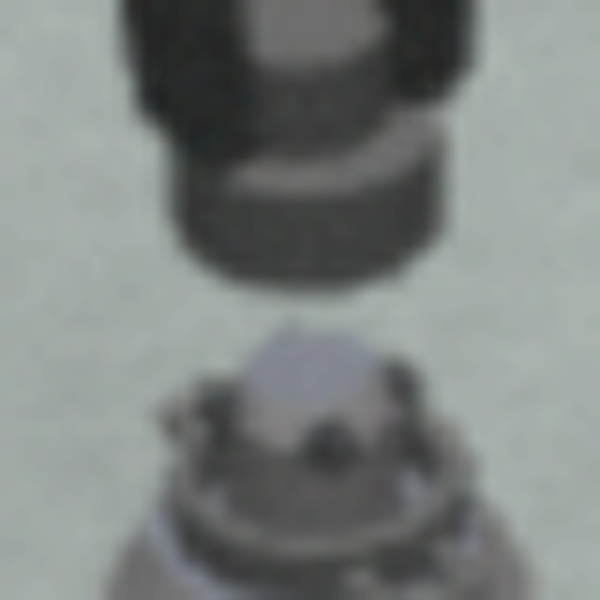

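```bash
python3 - <<'E'
from h import *
s=dict(np.load("side11.npz"))
P=lambda X,Y,z,t:print(t,ray(s,279+(X-7)/15,170+(Y-7)/15,z)[:2].round(4))
P(168,180,.195,"skirt L");P(444,180,.195,"skirt R");P(310,292,.1874,"skirt front low -24");P(310,192,.2084,"ledge front -24")
P(242,375,.158,"rim L");P(372,375,.158,"rim R");P(307,326,.158,"rim back +12");P(307,402,.158,"rim front -12")
P(305,560,.137,"collar front top -27");P(170,480,.134,"collar L -27");P(475,480,.134,"collar R +27")
print(proj(s,[.539,.2337,.1874]),proj(s,[.539,.2337,.1874-.0384]))
E
```

```text
skirt L [0.5166 0.2393]
skirt R [0.5645 0.2339]
skirt front low -24 [0.5393 0.2129]
ledge front -24 [0.5399 0.2119]
rim L [0.5278 0.2322]
rim R [0.5506 0.2296]
rim back +12 [0.5403 0.2464]
rim front -12 [0.5386 0.2225]
collar front top -27 [0.5363 0.2042]
collar L -27 [0.5142 0.2358]
collar R +27 [0.5686 0.2296]
[298.50419729 184.62617588] [298.94849799 196.75396664]
```

step_arm:
  steps:
    - [[-0.004,-0.012,-0.03,0],[-0.004,-0.012,-0.07,0],[-0.004,-0.012,-0.11,0],[-0.004,-0.012,-0.15,0],[-0.004,-0.012,-0.18,0],[-0.004,-0.012,-0.2,0],[-0.004,-0.012,-0.21,0],[-0.004,-0.012,-0.21,0]]

```text
clock: 22.75
eef_pos: [0.5384, 0.2301, 0.1787]
ee_rot: [0.0, 0.53, 0.848, 0.0]
force: [-0.4, -0.2, -0.7]
opening: 0.328
```

```bash
python3 - <<'E'
from look import *
st(); crop("side",(279,319,170,210),15,"side12")
E
```

```text
t 22.75 p [0.5384 0.2301 0.1787] jaw 26.0 tilt [0. 0.] F [-0.38 -0.23 -0.66] M [ 0.   -0.12  0.04] op 0.328 j6 -0.09
```

View pics/side12.png

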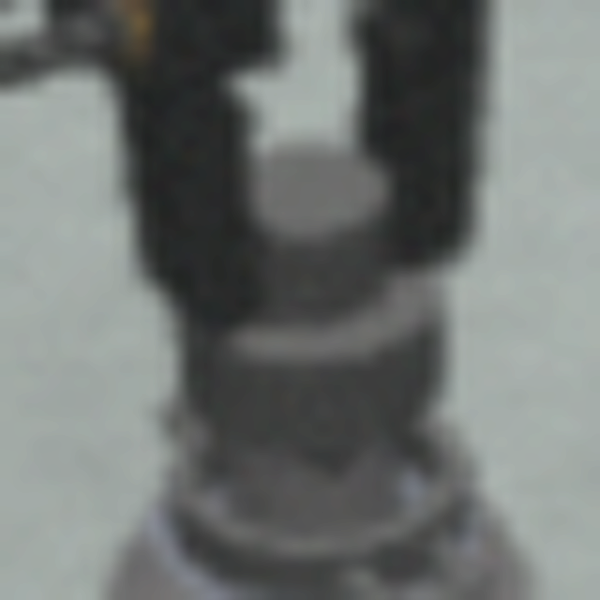

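```bash
python3 - <<'E'
from h import *
from look import st
st()
s=dict(np.load("side12.npz"))
P=lambda X,Y,z,t:print(t,ray(s,279+(X-7)/15,170+(Y-7)/15,z)[:2].round(4))
P(442,350,.166,"skirt R +24");P(182,350,.166,"skirt L");P(310,468,.156,"skirt front low -24");P(310,362,.177,"ledge front -24");P(320,145,.197,"knob back +15")
P(228,490,.135,"neck L");P(388,490,.135,"neck R")
E
```

```text
t 22.8 p [0.5385 0.2301 0.1789] jaw 26.0 tilt [0.0002 0.0001] F [ 1.22  0.52 -0.93] M [ 0.04 -0.09 -0.03] op 0.33 j6 -0.09
skirt R +24 [0.5628 0.2242]
skirt L [0.5173 0.2294]
skirt front low -24 [0.5378 0.205 ]
ledge front -24 [0.5385 0.2068]
knob back +15 [0.5437 0.2445]
neck L [0.5243 0.23  ]
neck R [0.5527 0.2268]
```

step_arm:
  steps:
    - [[0.002,0.015,0,0],[0.002,0.015,-0.005,0],[0.002,0.015,-0.012,0],[0.002,0.015,-0.02,0],[0.002,0.015,-0.028,0],[0.002,0.015,-0.035,0],[0.002,0.015,-0.035,0],[0.002,0.015,-0.035,0]]

```text
clock: 23.8
eef_pos: [0.5388, 0.2322, 0.1743]
ee_rot: [0.0, 0.53, 0.848, 0.0]
force: [-2.3, -1.3, 4.8]
opening: 0.331
```

```bash
python3 - <<'E'
from look import *
st(); crop("side",(279,319,170,210),15,"side13"); st()
E
```

```text
t 23.8 p [0.5388 0.2322 0.1743] jaw 26.0 tilt [ 0.0003 -0.    ] F [-2.27 -1.27  4.85] M [-0.25  0.37  0.01] op 0.331 j6 -0.09
t 23.85 p [0.5388 0.2322 0.1743] jaw 26.0 tilt [ 0.0003 -0.    ] F [-2.44 -1.28  5.17] M [-0.25  0.36  0.04] op 0.322 j6 -0.09
```

View pics/side13.png

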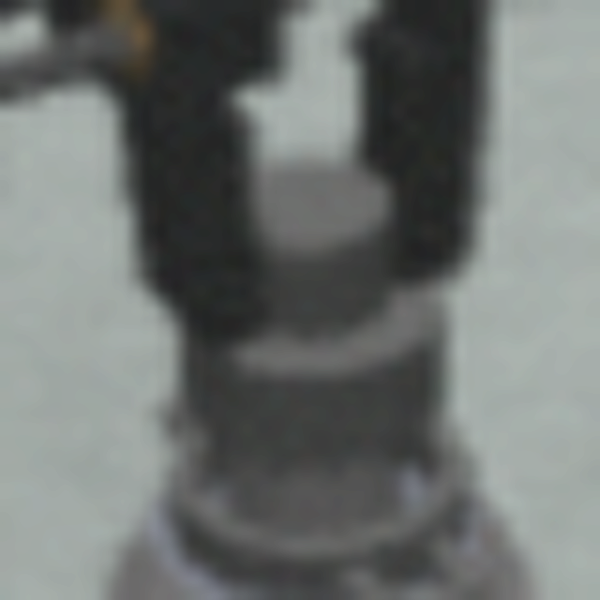

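Contact came at the expected ball height. The lateral force of (-2.4, -1.3) N means the cap sits slightly too far toward +x and +y, so I'll ease it back.

step_arm:
  steps:
    - [[-0.002,-0.001,0,0],[-0.004,-0.002,0,0],[-0.006,-0.003,0,0],[-0.006,-0.003,0,0],[-0.006,-0.003,-0.003,0],[-0.006,-0.003,-0.006,0],[-0.006,-0.003,-0.006,0],[-0.006,-0.003,-0.006,0]]

```text
clock: 24.85
eef_pos: [0.5386, 0.2321, 0.1741]
ee_rot: [0.001, 0.53, 0.848, 0.001]
force: [-2.5, -0.4, 7.6]
opening: 0.329
```

```bash
python3 - <<'E'
from look import *
st()
E
```

```text
t 24.85 p [0.5386 0.2321 0.1741] jaw 26.0 tilt [0.0021 0.0008] F [-2.52 -0.38  7.58] M [-0.13  0.32  0.01] op 0.329 j6 -0.09
```

step_arm:
  steps:
    - [[-0.004,0,0,0],[-0.008,0,0,0],[-0.008,0,-0.004,0],[-0.008,0,-0.008,0],[-0.008,0,-0.012,0],[-0.008,0,-0.012,0],[-0.008,0,-0.012,0],[-0.008,0,-0.012,0]]

```text
clock: 25.85
eef_pos: [0.5386, 0.2324, 0.1733]
ee_rot: [0.002, 0.53, 0.848, 0.002]
force: [-0.1, -1.1, 9.9]
opening: 0.33
```

```bash
python3 - <<'E'
from look import *
st()
E
```

```text
t 25.85 p [0.5386 0.2324 0.1733] jaw 26.0 tilt [0.0049 0.0017] F [-0.07 -1.1   9.93] M [-0.15 -0.01  0.  ] op 0.33 j6 -0.09
```

step_arm:
  steps:
    - [[0,-0.003,-0.004,0],[0,-0.003,-0.008,0],[0,-0.003,-0.012,0],[0,-0.003,-0.016,0],[0,-0.003,-0.02,0],[0,-0.003,-0.024,0],[0,-0.003,-0.024,0],[0,-0.003,-0.024,0]]

```text
clock: 26.85
eef_pos: [0.5367, 0.2313, 0.1658]
ee_rot: [-0.0, 0.53, 0.848, -0.0]
force: [5.2, 2.0, -5.7]
opening: 0.33
```

```bash
python3 - <<'E'
from look import *
st()
E
```

```text
t 26.85 p [0.5367 0.2313 0.1658] jaw 26.0 tilt [-0.0003 -0.0002] F [ 5.2   1.98 -5.71] M [ 0.21 -1.   -0.  ] op 0.33 j6 -0.09
```

It clicked: the tip dropped 7 mm and the balls are pulling the cap down. I'll relax the lateral load and press on home.

step_arm:
  steps:
    - [[0.006,0.003,-0.005,0],[0.01,0.005,-0.012,0],[0.01,0.005,-0.02,0],[0.01,0.005,-0.028,0],[0.01,0.005,-0.036,0],[0.01,0.005,-0.045,0],[0.01,0.005,-0.045,0],[0.01,0.005,-0.045,0]]

```text
clock: 27.85
eef_pos: [0.5377, 0.232, 0.1627]
ee_rot: [-0.0, 0.53, 0.848, -0.0]
force: [-5.8, -2.3, 10.6]
opening: 0.327
```

```bash
python3 - <<'E'
from look import *
st(); crop("side",(269,329,165,215),13,"side14"); st()
E
```

```text
t 27.85 p [0.5377 0.232  0.1627] jaw 26.0 tilt [-0.0004 -0.0001] F [-5.79 -2.29 10.56] M [-0.36  0.78  0.03] op 0.327 j6 -0.09
t 27.9 p [0.5377 0.232  0.1627] jaw 26.0 tilt [-0.0004 -0.0001] F [-5.38 -2.1  10.32] M [-0.39  0.8  -0.01] op 0.329 j6 -0.09
```

View pics/side14.png

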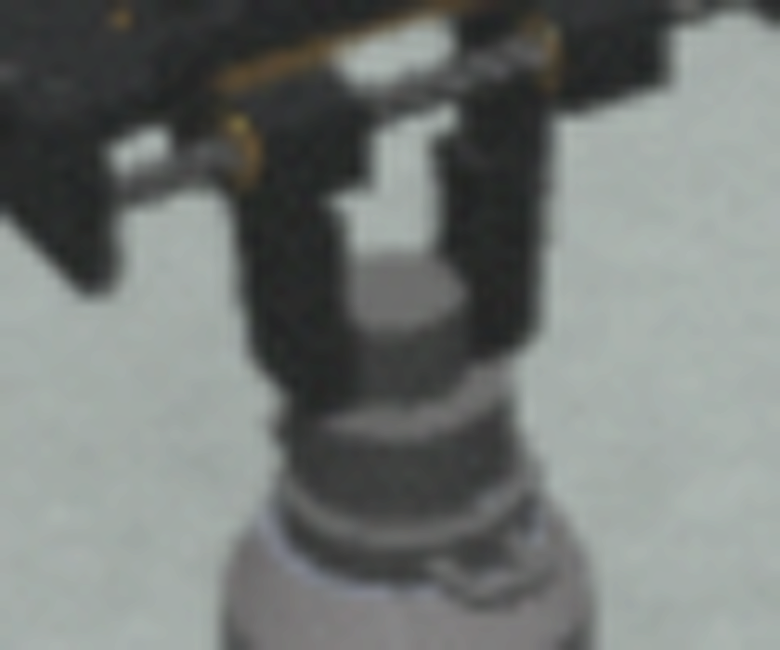

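The tip height puts the cap's underside 18 mm below the rim, pressed with about 10 N. I'll null the side load and press a bit harder.

step_arm:
  steps:
    - [[-0.003,-0.001,-0.005,0],[-0.005,-0.002,-0.01,0],[-0.005,-0.002,-0.015,0],[-0.005,-0.002,-0.02,0],[-0.005,-0.002,-0.025,0],[-0.005,-0.002,-0.025,0],[-0.005,-0.002,-0.025,0],[-0.005,-0.002,-0.025,0]]

```text
clock: 28.9
eef_pos: [0.5378, 0.232, 0.1626]
ee_rot: [0.001, 0.53, 0.848, 0.001]
force: [-10.3, -3.8, 25.4]
opening: 0.328
```

```bash
python3 - <<'E'
from look import *
st(); crop("side",(269,329,165,215),13,"side15"); crop("top",(180,300,200,300),6,"top15"); st()
E
```

```text
t 28.9 p [0.5378 0.232  0.1626] jaw 26.0 tilt [0.0019 0.0007] F [-10.34  -3.77  25.41] M [-0.76  1.7  -0.  ] op 0.328 j6 -0.09
t 29.0 p [0.5378 0.232  0.1626] jaw 26.0 tilt [0.002  0.0007] F [-10.06  -4.55  25.71] M [-0.78  1.73  0.04] op 0.33 j6 -0.09
```

View pics/side15.png

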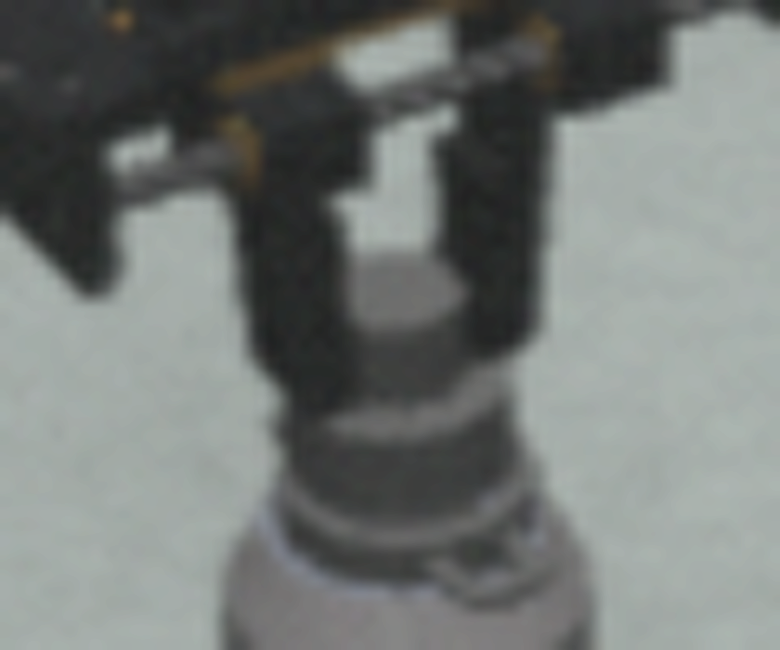

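step_arm:
  steps:
    - [[0,0,0,0],[0,0,0,0],[0,0,0,0],[0,0,0,0],[0,0,0,0],[0,0,0,0],[0,0,0,0],[0,0,0,0]]

```text
clock: 30.0
eef_pos: [0.5378, 0.2321, 0.1626]
ee_rot: [0.001, 0.53, 0.848, 0.001]
force: [-10.1, -3.6, 24.9]
opening: 0.332
```

```bash
python3 - <<'E'
from look import *
s=st()
if s["force"][2]>12 and abs(s["eef_pos"][2]-.1626)<.001 and s["clock"]<40: print(manip.hand_in())
E
```

```text
t 30.0 p [0.5378 0.2321 0.1626] jaw 26.0 tilt [0.002  0.0007] F [-10.11  -3.63  24.85] M [-0.67  1.73 -0.02] op 0.332 j6 -0.09
the job is handed in; nothing more can be done
None
```

The collar is on the flask's shoulder and the grey cap is snapped fully home. I handed the job in at 30.0 s, with the gripper still holding the cap and pressing it down. No verdict is reported.

**Collar:** It went over the neck without touching the balls. The side view shows it lying flat around the neck.

**Cap:** It first touched at the ball height and clicked after a push of just over 10 N, when the tip dropped about 7 mm and the force reversed to a 5.7 N pull. It then hit a hard stop with its underside about 18.2 mm below the rim.

**Last checks:** Over the final held second the tip stayed still to within 0.1 mm, with about 25 N of downward force, tool tilt of about 0.002 rad and the knob in the grip (29 mm opening).

**What was less certain:**
- **Side load:** About 10 N of sideways force stayed on the tool. My last small correction did not remove it, and it grew as I pressed harder.
- **Camera agreement:** The two cameras disagreed by up to 4 mm, so I did the final alignment with side-view offsets and the contact forces.
- **Bowl, mug and plate:** I planned the arm's path clear of them, but did not measure their positions again at the end.

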